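# Turn the locked under-sink rack to bring the jug to the front

## Task

The turntable rack is held by the sliding lock knob at its side: pull the knob out until it clicks and stays out, turn the rack (it has a bar on top for this) until the jug is in the bay at the open front lip of the tray, and leave the rack locked there with the knob fully home. The lock only goes home when its pin finds a hidden notch in the rack, so feel for it. Keep everything on the rack upright and leave the things around the rack where they are.

Things in the scene. Friction and masses are not known exactly. Their poses are not given: they have to be found in the camera images.
- tray: fixed beige plastic tray, 310 mm (x) by 395 mm (y, from -240 to +155), floor 4 mm thick, rim 20 mm high; the rim is missing for 140 mm at the middle of its front (-x) side: the open lip. Origin on the cupboard floor (z = 0) under the rack's turning axis; x points away from the open lip, y left, z up.
- front (a point): centre of the front bay of the rack, beside the open lip: on the tray's -x axis, 78 mm from the turning axis, at the height of the rack's deck (56 mm). The jug has to stand here.
- rack: white turntable on the tray, 256 mm in diameter, turning about the vertical; deck top 56 mm above the cupboard floor, rim 20 mm high, five bays of 72 degrees between fins 45 mm high, steel post in the middle. Origin on the axis, 34 mm above the floor; x along the bar on top. At the start it is within 0.02 rad of the tray's axes, one bay square at the front, locked with about 7 degrees of play.
- bar (a point): centre of the grey bar on top of the rack's post, 289 mm above the cupboard floor: 100 mm long along the rack's x axis, 16 mm wide, 24 mm high, above everything on the rack. Grip it across its width from above and twist: about 0.1 N m, up to 0.3 N m with the lock pin pressing on the ring.
- lock (a point): middle of the grey lock housing on the tray, 40 mm (x) by 18 mm (y), top 62 mm above the floor, on the tray's -y axis 141 mm from the rack's axis. Its 8 mm pin locks in a steel ring hidden under the deck: one notch per bay, 13 mm wide, 125 mm from the axis (the one it starts in is worn wide). The ring sits up to 0.08 rad off square, either way, unknown: find the locking angle by feel.
- knob (a joint): sliding lock knob, m outwards along the tray's -y axis: 0 = fully home (pin 8 mm deep in a notch), 0.024 = clicked out, against its stop. It snaps to the nearer end, over a hump at 0.014, taking about 8 N to pull out. Pushed in between notches it stops at about 0.008 with the pin pressing on the ring (3 N), and drops home by itself when the rack is turned and a notch comes by.
- knob_grip (a point): middle of the black lock knob: horizontal, 26 mm in diameter, from 9 mm inside to 13 mm outside this point, then a flange of 32 mm diameter, 4 mm thick. 43 mm above the cupboard floor; home, it lies on the tray's -y axis 166 mm from the rack's axis, its inner end 7 mm from the housing. Can be pinched from above, fingers closing along the tray's x axis.
- jug: small purple plastic jug with a loop handle and a spout, open on top, 66 mm in diameter, 110 mm high, standing in the bay next to the front one, to the left or to the right. Origin at the centre of its underside; handle at its -x, 55 mm out.
- spray_a: closed spray bottle, 58 mm in diameter, 176 mm high, in the front bay at the start. Origin at the centre of its underside.
- spray_b: closed spray bottle like the other, in the bay beside the front one on the other side from the jug. Origin at the centre of its underside.
- jar: closed jar, 52 mm in diameter, 70 mm high, in a bay at the back of the rack. Origin at the centre of its underside.
- brush: scrubbing brush, 130 x 46 x 40 mm, lying on the cupboard floor right of the tray. Origin under its centre, x along it.
- mousetrap: steel mousetrap with spring clip, 98 x 47 x 16 mm, on the cupboard floor. Origin under its centre, x along it.
- aerator: chrome tap aerator, 25 mm in diameter, 22 mm high, standing in the tray's far right corner. Origin at the centre of its underside.
There are look-alikes about, which are no part of the job. What is meant by the jug is not turquoise, and is the smaller of those in its own colour.

How it is judged:
By the outcome, as a careful person would: the job done as asked, in the order asked, and still so for the second after the job is handed in, with the robot touching nothing.
It also fails if it takes over 70 s, if anything falls off the work surface, if the arm or the gripper's body presses on something with over 40 N, if the wrist force passes 120 N, or if a joint passes its speed limit or range.

## Robot

A 6-joint arm with a two-finger parallel gripper is mounted at the origin on the work surface. World frame = base frame: x ahead of the robot, y to its left, z up, the work surface at z = 0. Lengths are in m, angles in degrees, forces in N, time in s.
With the tool pointing down it reaches from about 0.375 to 0.9 m from the base axis. Payload 3.1 kg.
Tool frame: the origin (TCP) lies on the centre line of the jaws, within the pads' length; the fingertips stand 8 mm ahead of it and the grasp point (between the pads) lies 11 mm behind it; z points along the fingers, y is the direction in which the jaws open and shut (so a half turn about z gives the same grasp; the last joint's range is limited). The gripper opens to 87 mm and grips with 3 to 60 N. Pads are 19 mm wide; open, the fingers measure 117 mm over their backs; the gripper's body (75 mm by 190 mm) begins 51 mm behind the grasp point.
Start: joints at [60.819, 30.224, 82.088, -0, 67.689, -10.227], TCP at [0.203, 0.591, 0.231] pointing down, gripper open.
Joint ranges: [-176.69, 176.69], [-43.24, 126.21], [12.49, 139.97], [-82, 262], [0, 151.66], [-163.58, 163.58]. Speed limits (degrees/s): [159.86, 159.86, 180, 180, 180, 180].

## Interface

Orientations are given as a 3x3 rotation matrix whose columns are the frame's x, y, z axes.
In Python, from rig import * gives the robot as it stands. The module is installed in compiled form; this text tells all that it offers.
- The arm moves only by the tool arm_command, never from a script. Its argument "commands" is a list of rows, each an object with "translation": the shift along the tool's x, y, z scaled (see below), a list of three; "dr": the turn, a rotation vector about the tool's x, y, z scaled (see below), a list of three; "jaw": the closure, from 0 (fully open) to 1 (shut). In form: [{"translation": [x, y, z], "dr": [ax, ay, az], "jaw": jaw}, ...]. A call has 1 to 12 rows; each row shifts and turns the commanded pose from where the row before left it, along the tool's axes as they then stand; what a row does not reach is not made up. The controller multiplies each number of a shift by 25 mm and each number of a turn by 6 degrees. A row lasts 1/12 s, in which the tool goes at most 41.7 mm and 7.16 degrees, less where a joint would pass 70% of its speed; a pose out of reach is approached as far as the arm can. A call with a number of a shift or a turn outside -1 to 1 is refused whole. A call with a gripper value outside its range is refused whole. The fingers move at their own pace and stop on an object; the grip force is fixed at half the most. Time passes only in rows, so rows that do not move let the fingers close. It gives the time, the measured TCP pose, the force and the opening at its end, in the units of the state.
- read_state(): the state, without advancing time (a new reading comes with each control period).
- capture(name): name is "scene" or "side" or "wrist"; returns (picture, depth): 480x640x3 uint8, red, green, blue; 480x640 float32, m along the optical axis (not along the pixel's ray), 0 where there is no reading.
- camera_model(name): a dict with "intrinsics" (3x3 intrinsics, pixels), "pose" (4x4, takes a point from camera to world coordinates); the wrist camera has in their place "mount" (4x4, takes a point from camera to tool coordinates, whose origin is the TCP and whose axes are the flange's). Camera axes: x right, y down, z forward; pixel columns grow to the right and rows downward; lengths in m; the calibration is good to about 2 mm. The wrist camera is an equidistant fisheye: a pixel r from the principal point sees the ray r / f radians off the axis. A picture is of the moment at which its call begins: read the wrist's pose just before it. camera_model takes no time and is no camera call.
- hand_in(): hands the job in, once; it reports no verdict.
The state is a dict: "time_s": time; "joint_positions": joint angles; "qvel": joint speeds; "tau": joint torques, N m; "position": TCP position; "tcp_rot": TCP orientation; "force": force on the tool from outside, world axes, zero at the start; "moment": the same for the moment, N m; "opening": opening from 0.0 (shut) to 1.0 (fully open).
Only numpy, scipy, OpenCV 4.12 (cv2) and the standard library are available. Lean on these libraries where they do the work, as an engineer would, in place of code of your own. Each camera call takes 0.05 s, during which the arm holds its last target.

## Working session

There is one attempt and no reset: what is moved stays moved. The work goes in short steps, Python scripts to look and compute and a tool call to move; the robot and the scene stay as the last step left them, time stands still between calls to the robot, and variables do not carry over. Pictures are saved under pics/ and viewed, and the job is handed in when it is done.

Besides the shell and the picture viewer there is one more tool, called after "Request:" as name(argument=value, ...) on one line, values as JSON. arm_command: Moves the arm, as the interface text tells. Its arguments: {"type":"object","properties":{"commands":{"type":"array"}},"required":["commands"]}

```bash
mkdir -p pics; python3 - <<'E'
from rig import *
import cv2,numpy as np
s=read_state();print({k:np.round(v,3).tolist() for k,v in s.items()})
for n in ["scene","side","wrist"]:
    p,d=capture(n);cv2.imwrite(f"pics/{n}0.png",p[:,:,::-1]);np.save(f"pics/{n}0.npy",d)
    m=camera_model(n);print(n,{k:np.round(v,4).tolist() for k,v in m.items()})
E
```

```text
{'time_s': 0.0, 'joint_positions': [60.82, 30.278, 82.157, -0.0, 67.689, -10.228], 'qvel': [0.028, -0.039, -0.075, -0.031, 0.121, -0.007], 'tau': [0.001, -44.004, -17.66, 0.064, 0.058, -0.0], 'position': [0.203, 0.59, 0.23], 'tcp_rot': [[-0.946, 0.325, -0.001], [0.325, 0.946, -0.002], [0.0, -0.002, -1.0]], 'force': [-0.18, -0.108, 0.265], 'moment': [-0.025, 0.02, -0.007], 'opening': 0.997}
scene {'intrinsics': [[517.5614, 0.0, 326.4921], [0.0, 517.5614, 231.6268], [0.0, 0.0, 1.0]], 'pose': [[0.7061, 0.5648, -0.4271, 0.9762], [0.7081, -0.5568, 0.4343, -0.5296], [0.0075, -0.6091, -0.7931, 1.0068], [0.0, 0.0, 0.0, 1.0]]}
side {'intrinsics': [[477.4893, 0.0, 326.4053], [0.0, 477.4893, 249.6047], [0.0, 0.0, 1.0]], 'pose': [[0.9904, -0.0711, 0.1189, 0.3811], [-0.1378, -0.5933, 0.7931, -0.9834], [0.0141, -0.8019, -0.5973, 0.8987], [0.0, 0.0, 0.0, 1.0]]}
wrist {'intrinsics': [[371.6483, 0.0, 327.2333], [0.0, 371.6483, 238.2085], [0.0, 0.0, 1.0]], 'mount': [[-0.0002, -0.9523, -0.3052, 0.0859], [1.0, -0.0001, -0.0004, -0.0001], [0.0004, -0.3052, 0.9523, -0.1544], [0.0, 0.0, 0.0, 1.0]]}
```

View pics/scene0.png

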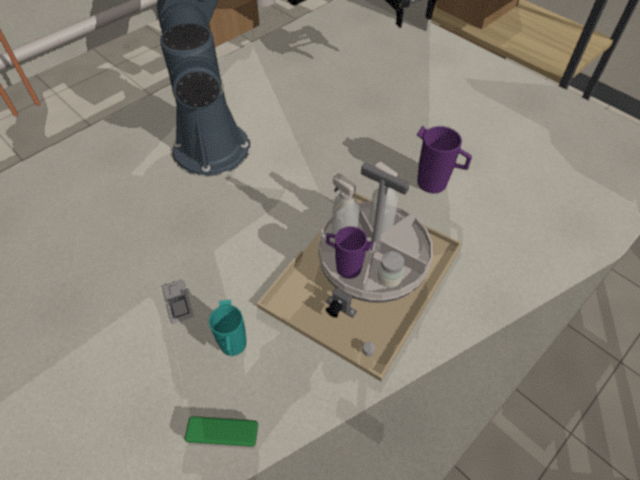

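View pics/side0.png

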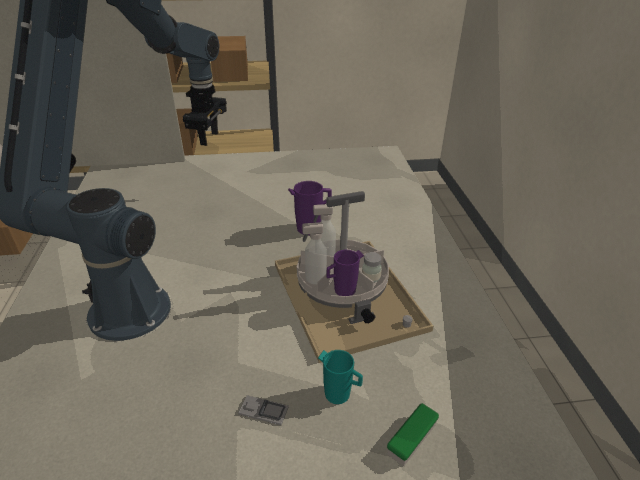

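View pics/wrist0.png

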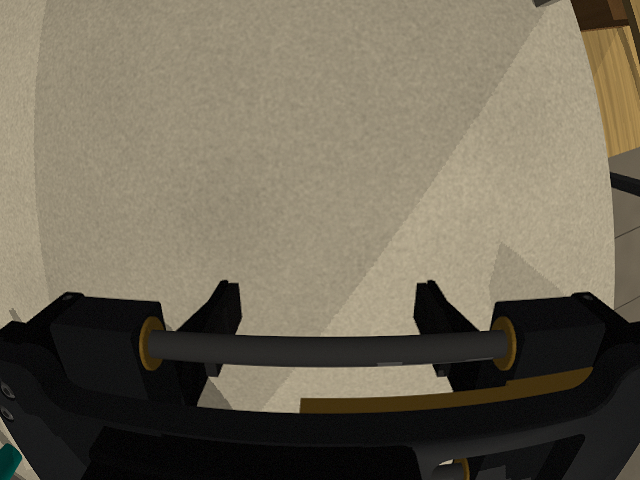

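```bash
cat > h.py <<'E'
import numpy as np,cv2
from rig import *
def cloud(n,d):
    m=camera_model(n);K=m["intrinsics"];K=np.array(K);T=np.array(m["pose"])
    v,u=np.mgrid[0:480,0:640]
    X=np.stack([(u-K[0,2])/K[0,0]*d,(v-K[1,2])/K[1,1]*d,d],-1)
    P=X@T[:3,:3].T+T[:3,3]; P[d<=0]=np.nan
    return P
def ray(n,u,v,z):
    m=camera_model(n);K=np.array(m["intrinsics"]);T=np.array(m["pose"])
    r=T[:3,:3]@np.linalg.inv(K)@[u,v,1];return T[:3,3]+r*(z-T[2,3])/r[2]
E
python3 - <<'E'
from h import *
for n in ["scene","side"]:
    d=np.load(f"pics/{n}0.npy");img=cv2.imread(f"pics/{n}0.png").astype(int);P=cloud(n,d)
    np.set_printoptions(precision=4,suppress=True)
    reg=(P[...,0]>.3)&(P[...,0]<.95)&(P[...,1]>-.6)&(P[...,1]<.4)
    bar=reg&(P[...,2]>.27)&(P[...,2]<.32)
    b=P[bar];print(n,"bar n",len(b),np.percentile(b,[1,50,99],axis=0))
    top=b[b[:,2]>np.percentile(b[:,2],60)-.004]
    r=cv2.minAreaRect((b[:,:2]*1000).astype(np.float32));print(r)
    # tray: beige pixels: saturation
    B,G,R=[img[...,i] for i in range(3)]
    tray=reg&(R-B>45)&(P[...,2]<.03)&(P[...,2]>-.02)
    t=P[tray];print("tray",len(t),t.min(0),t.max(0));r=cv2.minAreaRect((t[:,:2]*1000).astype(np.float32));print(r,cv2.boxPoints(r))
    pur=reg&(R-G>30)&(B-G>30)
    nl,lab,st,c=cv2.connectedComponentsWithStats(pur.astype(np.uint8))
    for i in range(1,nl):
        if st[i,4]>60:
            q=P[lab==i];print("purple",st[i],np.nanpercentile(q,[1,50,99],axis=0).tolist())
    dark=reg&(R+G+B<75)&(P[...,2]>.01)&(P[...,2]<.09)
    nl,lab,st,c=cv2.connectedComponentsWithStats(dark.astype(np.uint8))
    for i in range(1,nl):
        if st[i,4]>10:
            q=P[lab==i];print("dark",st[i],np.nanpercentile(q,[1,50,99],axis=0).tolist())
    big=cv2.imread(f"pics/{n}0.png")
    crop=big[150:390,240:480] if n=="scene" else big[170:350,260:440]
    cv2.imwrite(f"pics/{n}0c.png",cv2.resize(crop,(600,600),interpolation=cv2.INTER_CUBIC))
E
```

```text
scene bar n 693 [[0.5307 0.0146 0.2717]
 [0.5807 0.0274 0.2973]
 [0.6256 0.0458 0.3036]]
((577.293212890625, 30.52191925048828), (99.32528686523438, 19.8159122467041), 9.96287727355957)
tray 34 [ 0.4701 -0.2224  0.0011] [0.7547 0.1091 0.0233]
((628.88134765625, -81.78654479980469), (391.9595947265625, 169.41473388671875), 48.295536041259766) [[ 435.2569 -171.7475]
 [ 561.7396 -284.4572]
 [ 822.5058    8.1745]
 [ 696.0231  120.8841]]
purple [418 127  24  19 216] [[0.45691912611211855, 0.2957361311292708, 0.10941645641820273], [0.4733550789504771, 0.34477205271868167, 0.1424871727628501], [0.49731109982722715, 0.36860264712111424, 0.1596433412346034]]
purple [434 145  37  47 407] [[0.5396757047579448, 0.29984801532921757, 0.011966579670339778], [0.5546193315442308, 0.3197559747872978, 0.10686697542033141], [0.5858117540172905, 0.3525902781447549, 0.15862841029163396]]
purple [335 228  18  19 152] [[0.5389896907873605, -0.07693621062872127, 0.12177026569331612], [0.5421757089943452, -0.040386963761082584, 0.1502581097057763], [0.5633205462451581, -0.02274917335299139, 0.1680561698971642
[... 407 characters left out ...]
2496664684705053, 0.0596176277564214]]
side bar n 414 [[0.5304 0.0128 0.271 ]
 [0.5771 0.0246 0.2935]
 [0.6266 0.0431 0.3029]]
((578.16015625, 28.82305908203125), (100.150146484375, 20.802494049072266), 11.638713836669922)
tray 869 [ 0.3989 -0.2291 -0.0009] [0.7806 0.2134 0.0254]
((588.3906860351562, -11.317733764648438), (309.57525634765625, 394.1885070800781), 12.354509353637695) [[ 395.0173  148.094 ]
 [ 479.3578 -236.9661]
 [ 781.764  -170.7294]
 [ 697.4236  214.3306]]
dark [361 309  13  14 118] [[0.6011871748415771, -0.1513042500841792, 0.032967072742977936], [0.6127146189125938, -0.1458391052413308, 0.049692445397360285], [0.6281081396692593, -0.12568859230655774, 0.05834931969705565]]
```

View pics/scene0c.png

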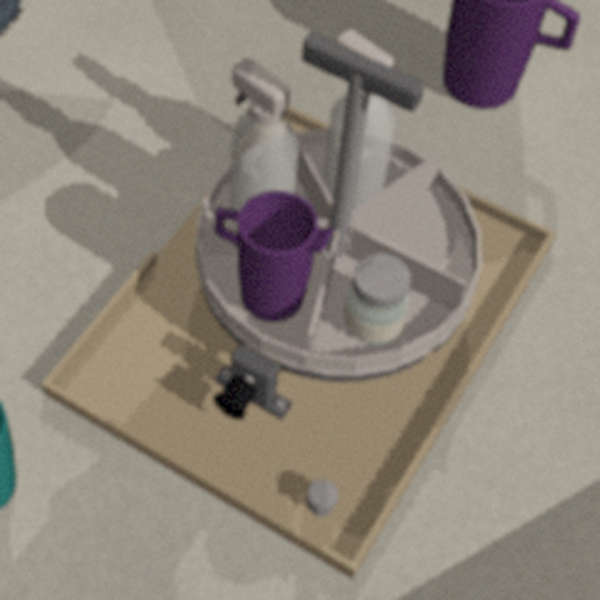

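View pics/side0c.png

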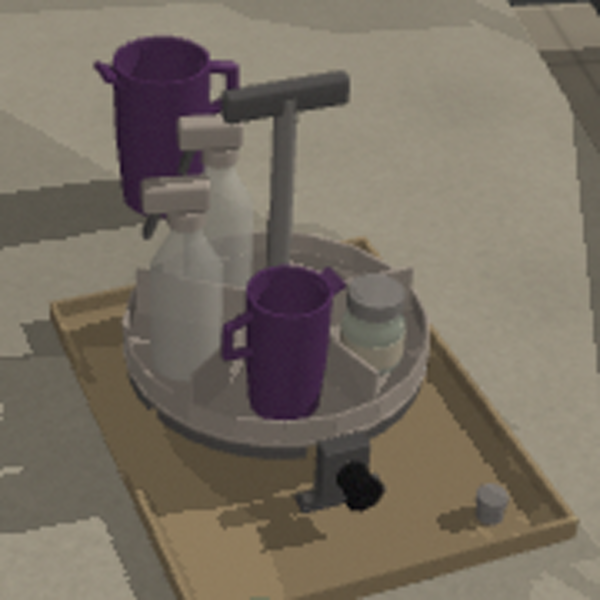

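```bash
python3 - <<'E'
from h import *
n="side"
np.set_printoptions(precision=4,suppress=True)
O=np.array([.579,.030]);a=np.radians(12.3);R=np.array([[np.cos(a),-np.sin(a)],[np.sin(a),np.cos(a)]])
for n in ["scene","side"]:
    d=np.load(f"pics/{n}0.npy");img=cv2.imread(f"pics/{n}0.png").astype(int);P=cloud(n,d);B,G,Rr=[img[...,i] for i in range(3)]
    teal=(G-Rr>30)&(B-Rr>30)&(P[...,0]>.2)
    pur=(Rr-G>15)&(B-G>15)&(P[...,0]>.3)&(P[...,2]>.01)
    for nm,m in [("teal",teal),("pur",pur)]:
        q=P[m];L=(q[:,:2]-O)@R
        for w in ([L[:,1]>.15,L[:,1]<=.15]):
            if w.sum()>50: print(n,nm,np.nanpercentile(np.c_[L[w],q[w,2]],[2,50,98],axis=0).tolist(),np.nanmean(q[w],0))
    dark=(Rr+G+B<75)&(P[...,2]>.02)&(P[...,2]<.07)&(abs(P[...,0]-.615)<.03)&(abs(P[...,1]+.14)<.03)
    q=P[dark];print("knob",np.nanpercentile(np.c_[(q[:,:2]-O)@R,q[:,2]],[2,50,98],axis=0).tolist())
    # tray rim
    t=(Rr-B>30)&(P[...,2]<.03)&(P[...,2]>.012);q=P[t];L=(q[:,:2]-O)@R
    L=L[(abs(L[:,0])<.2)&(abs(L[:,1]+.04)<.24)]
    print("rim",len(L),np.percentile(L,[1,99],axis=0).tolist()); r=cv2.minAreaRect((L*1000).astype(np.float32));print(r)
E
```

```text
scene teal [[-0.17710982150360088, -0.37319758363519456, 0.012651189131391332], [-0.15057623105456233, -0.3325265825469328, 0.07764842042376591], [-0.11091073933942842, -0.3036122806808665, 0.11132294056736479]] [ 0.5067 -0.3275  0.0731]
scene pur [[-0.04896685333409979, 0.2656367813127712, 0.016704735937254803], [0.008294975852315603, 0.2883070862386666, 0.11518026981532214], [0.07262767951840847, 0.35591821058936646, 0.15780330563266573]] [0.5226 0.3264 0.1073]
scene pur [[-0.07055939511779943, -0.10465700569990426, 0.06995215708661207], [-0.023020801808422177, -0.07941434976790401, 0.13376902844398786], [0.012945626081868366, -0.0416891580209285, 0.16750740837429712]] [ 0.572  -0.0486  0.1305]
knob [[-0.011028293729550862, -0.18145516249483834, 0.038165726877662065], [-0.001638337143860243, -0.17714793566606946, 0.05359681730538357], [0.01002350027652576, -0.15827917513728554, 0.05958549562004001]]
rim 1289 [[-0.1566322043969465, -0.2383412334914801], [0.15268927369427127, 0.15639811957301847]]
((-2.7853546142578125, -40.46525573730469), (311.30523681640625, 397.42962646484375), 0
[... 424 characters left out ...]
7885924566, 0.15745561161909088]] [0.5131 0.3211 0.1163]
side pur [[-0.07386939009044524, -0.10710157189100905, 0.06348541212662501], [-0.02861269644508379, -0.09205366131567694, 0.13483245983260583], [0.011742319311871377, -0.04316224455571893, 0.1667445872615654]] [ 0.5694 -0.0577  0.1286]
knob [[-0.013533343064697136, -0.1841963811597557, 0.03355278495524749], [-0.003659864480279404, -0.17999895278168926, 0.049692445397360285], [0.010109283376740748, -0.15890386030190562, 0.05782237213425637]]
rim 750 [[-0.15493254366704365, -0.241661267583142], [0.15616712954957623, 0.15701088995680418]]
((0.9720001220703125, -39.30955505371094), (406.3548583984375, 312.4761962890625), 89.94022369384766)
```

Request:
arm_command(commands=[{"translation": [-1,-0.88,-1],"dr": [0,0,0],"jaw": 0},{"translation": [-1,-0.88,-1],"dr": [0,0,0],"jaw": 0},{"translation": [-1,-0.88,-1],"dr": [0,0,0],"jaw": 0},{"translation": [-1,-0.88,-1],"dr": [0,0,0],"jaw": 0},{"translation": [-1,-0.88,-1],"dr": [0,0,0],"jaw": 0},{"translation": [-1,-0.88,-1],"dr": [0,0,0],"jaw": 0},{"translation": [-1,-0.88,-1],"dr": [0,0,0],"jaw": 0},{"translation": [-1,-0.88,0],"dr": [0,0,0],"jaw": 0},{"translation": [-1,-0.88,0],"dr": [0,0,0],"jaw": 0},{"translation": [-1,-0.88,0],"dr": [0,0,0],"jaw": 0},{"translation": [-1,-0.88,0],"dr": [0,0,0],"jaw": 0},{"translation": [-1,-0.88,0],"dr": [0,0,0],"jaw": 0}])

```text
time_s: 1.15
position: [0.4011, 0.2424, 0.4055]
tcp_rot: [[-0.946, 0.325, -0.0], [0.325, 0.946, 0.0], [0.0, 0.0, -1.0]]
force: [-0.1, 0.8, 0.6]
opening: 1.001
```

Request:
arm_command(commands=[{"translation": [-1,-0.88,0],"dr": [0,0,0],"jaw": 0},{"translation": [-1,-0.88,0],"dr": [0,0,0],"jaw": 0},{"translation": [-1,-0.88,0],"dr": [0,0,0],"jaw": 0},{"translation": [-1,-0.88,0],"dr": [0,0,0],"jaw": 0},{"translation": [-1,-0.88,0],"dr": [0,0,0],"jaw": 0},{"translation": [-1,-0.88,0],"dr": [0,0,0],"jaw": 0},{"translation": [-1,-0.88,0],"dr": [0,0,0],"jaw": 0},{"translation": [-1,-0.88,0],"dr": [0,0,0],"jaw": 0},{"translation": [-1,-0.88,0],"dr": [0,0,0],"jaw": 0},{"translation": [-1,-0.88,0],"dr": [0,0,0],"jaw": 0},{"translation": [-1,-0.88,0],"dr": [0,0,0],"jaw": 0},{"translation": [-1,-0.88,0],"dr": [0,0,0],"jaw": 0}])

```text
time_s: 2.15
position: [0.5993, -0.1046, 0.4051]
tcp_rot: [[-0.946, 0.325, -0.001], [0.325, 0.946, 0.0], [0.001, 0.0, -1.0]]
force: [0.5, -0.6, 0.0]
opening: 1.002
```

Request:
arm_command(commands=[{"translation": [-0.9,-0.8,0],"dr": [0,0,1],"jaw": 0.3},{"translation": [0,0,0],"dr": [0,0,1],"jaw": 0.3},{"translation": [0,0,0],"dr": [0,0,1],"jaw": 0.3},{"translation": [0,0,0],"dr": [0,0,1],"jaw": 0.3},{"translation": [0,0,0],"dr": [0,0,1],"jaw": 0.3},{"translation": [0,0,0],"dr": [0,0,1],"jaw": 0.3},{"translation": [0,0,0],"dr": [0,0,1],"jaw": 0.3},{"translation": [0,0,0],"dr": [0,0,1],"jaw": 0.3},{"translation": [0,0,0],"dr": [0,0,1],"jaw": 0.3},{"translation": [0,0,0],"dr": [0,0,1],"jaw": 0.3},{"translation": [0,0,0],"dr": [0,0,1],"jaw": 0.3},{"translation": [0,0,0],"dr": [0,0,1],"jaw": 0.3}])

```text
time_s: 3.15
position: [0.6135, -0.1292, 0.405]
tcp_rot: [[0.022, 1.0, -0.001], [1.0, -0.022, 0.0], [0.0, -0.001, -1.0]]
force: [0.2, 0.0, 0.6]
opening: 0.7
```

Request:
arm_command(commands=[{"translation": [0,0,0],"dr": [0,0,1],"jaw": 0.3},{"translation": [0,0,0],"dr": [0,0,1],"jaw": 0.3},{"translation": [0,0,0],"dr": [0,0,1],"jaw": 0.3},{"translation": [0,0,0],"dr": [0,0,1],"jaw": 0.3},{"translation": [0,0,0],"dr": [0,0,1],"jaw": 0.3},{"translation": [0,0,0],"dr": [0,0,1],"jaw": 0.3},{"translation": [0,0,0],"dr": [0,0,1],"jaw": 0.3},{"translation": [0,0,0],"dr": [0,0,1],"jaw": 0.3},{"translation": [0,0,0],"dr": [0,0,1],"jaw": 0.3},{"translation": [0,0,0],"dr": [0,0,1],"jaw": 0.3},{"translation": [0,0,0],"dr": [0,0,1],"jaw": 0.3},{"translation": [0,0,0],"dr": [0,0,1],"jaw": 0.3}])

```text
time_s: 4.15
position: [0.6135, -0.1293, 0.405]
tcp_rot: [[0.958, 0.288, -0.001], [0.288, -0.958, 0.0], [-0.001, -0.001, -1.0]]
force: [1.0, -0.2, -0.0]
opening: 0.704
```

Request:
arm_command(commands=[{"translation": [0,0,0],"dr": [0,0,1],"jaw": 0.3},{"translation": [0,0,0],"dr": [0,0,1],"jaw": 0.3},{"translation": [0,0,0],"dr": [0,0,1],"jaw": 0.3},{"translation": [0,0,0],"dr": [0,0,1],"jaw": 0.3},{"translation": [0,0,0],"dr": [0,0,1],"jaw": 0.3},{"translation": [0,0,0],"dr": [0,0,1],"jaw": 0.3},{"translation": [0,0,0],"dr": [0,0,1],"jaw": 0.3},{"translation": [0,0,0],"dr": [0,0,1],"jaw": 0.3},{"translation": [0,0,0],"dr": [0,0,1],"jaw": 0.3},{"translation": [0,0,0],"dr": [0,0,1],"jaw": 0.3},{"translation": [0,0,0],"dr": [0,0,1],"jaw": 0.3},{"translation": [0,0,0],"dr": [0,0,1],"jaw": 0.3}])

```text
time_s: 5.15
position: [0.6135, -0.1293, 0.405]
tcp_rot: [[0.57, -0.822, -0.001], [-0.822, -0.57, 0.0], [-0.001, 0.001, -1.0]]
force: [0.3, 0.7, -0.5]
opening: 0.705
```

Request:
arm_command(commands=[{"translation": [0,0,0],"dr": [0,0,1],"jaw": 0.3},{"translation": [0,0,0],"dr": [0,0,1],"jaw": 0.3},{"translation": [0,0,0],"dr": [0,0,1],"jaw": 0.3},{"translation": [0,0,0],"dr": [0,0,0.7],"jaw": 0.3},{"translation": [0,0,0],"dr": [0,0,0],"jaw": 0.3}])

```text
time_s: 5.57
position: [0.6135, -0.1293, 0.405]
tcp_rot: [[0.221, -0.975, -0.001], [-0.975, -0.221, 0.0], [-0.001, 0.001, -1.0]]
force: [-0.3, -0.3, 0.4]
opening: 0.697
```

```bash
python3 - <<'E'
from h import *
s=read_state();print({k:np.round(s[k],4).tolist() for k in ["joint_positions","position","tcp_rot","opening","force"]})
p,d=capture("wrist");cv2.imwrite("pics/w1.png",p[:,:,::-1])
E
```

```text
{'joint_positions': [-22.0987, 22.585, 67.4886, -0.0017, 89.9911, 145.1236], 'position': [0.6135, -0.1293, 0.405], 'tcp_rot': [[0.2212, -0.9752, -0.0011], [-0.9752, -0.2212, 0.0004], [-0.0006, 0.0009, -1.0]], 'opening': 0.6966, 'force': [-0.3065, -0.2953, 0.4263]}
```

View pics/w1.png

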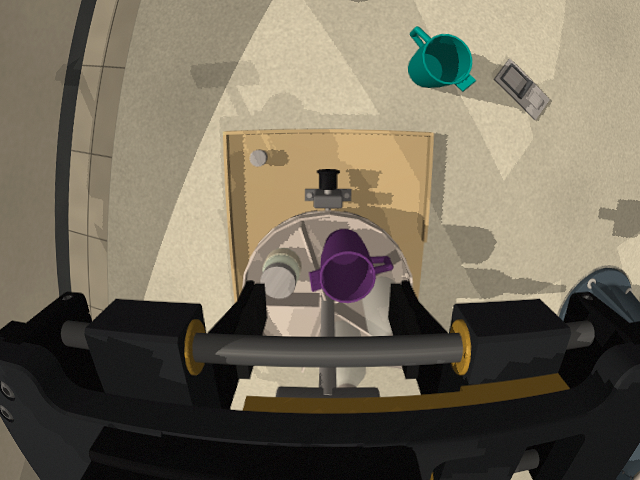

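Request:
arm_command(commands=[{"translation": [0.11,0,1],"dr": [0,0,0],"jaw": 0.3},{"translation": [0,0,1],"dr": [0,0,0],"jaw": 0.3},{"translation": [0,0,1],"dr": [0,0,0],"jaw": 0.3},{"translation": [0,0,1],"dr": [0,0,0],"jaw": 0.3},{"translation": [0,0,1],"dr": [0,0,0],"jaw": 0.3},{"translation": [0,0,1],"dr": [0,0,0],"jaw": 0.3},{"translation": [0,0,1],"dr": [0,0,0],"jaw": 0.3},{"translation": [0,0,1],"dr": [0,0,0],"jaw": 0.3},{"translation": [0,0,1],"dr": [0,0,0],"jaw": 0.3},{"translation": [0,0,1],"dr": [0,0,0],"jaw": 0.3},{"translation": [0,0,1],"dr": [0,0,0],"jaw": 0.3},{"translation": [0,0,0],"dr": [0,0,0],"jaw": 0.3}])

```text
time_s: 6.62
position: [0.6106, -0.1307, 0.1253]
tcp_rot: [[0.224, -0.975, -0.01], [-0.975, -0.224, 0.004], [-0.006, 0.009, -1.0]]
force: [-1.6, 0.2, 0.6]
opening: 0.702
```

```bash
python3 - <<'E'
from h import *
p,d=capture("wrist");cv2.imwrite("pics/w2.png",p[:,:,::-1])
p,d=capture("side");cv2.imwrite("pics/s2.png",cv2.resize(p[150:390,240:480,::-1],(600,600)))
E
```

```text
(no output)
```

View pics/w2.png

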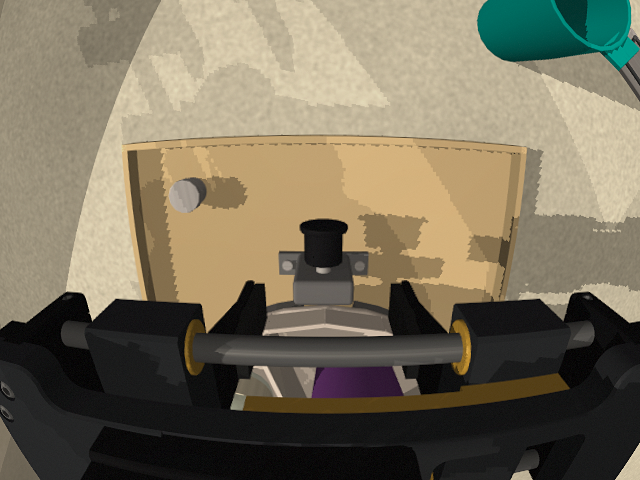

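View pics/s2.png

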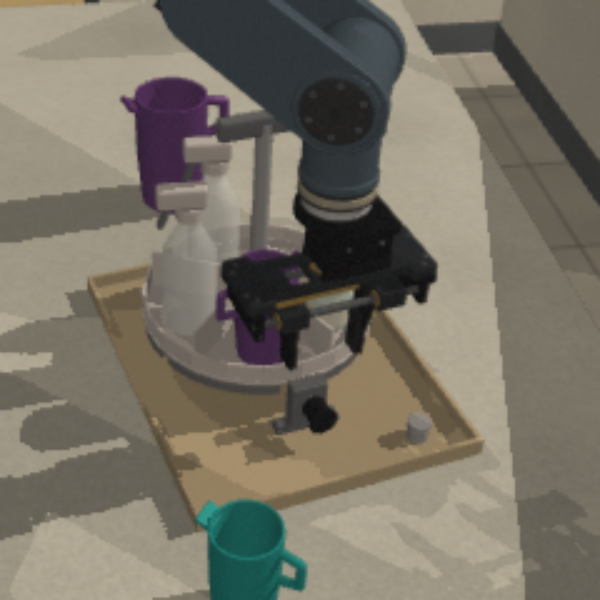

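```bash
python3 - <<'E'
from h import *
s=read_state();print({k:np.round(s[k],4).tolist() for k in s})
# arm-near-bar check in scene
p,d=capture("scene");cv2.imwrite("pics/sc2.png",cv2.resize(p[50:390,140:480,::-1],(600,600)))
P=cloud("scene",d);b=P[(P[...,2]>.27)&(P[...,2]<.305)&(abs(P[...,0]-.578)<.06)&(abs(P[...,1]-.03)<.04)]
print(cv2.minAreaRect((b[:,:2]*1000).astype(np.float32)))
E
```

```text
{'time_s': 6.7167, 'joint_positions': [-22.304, 37.4652, 86.5194, 0.0004, 56.1424, 144.7841], 'qvel': [0.102, -2.2974, -2.2165, -0.0194, -0.3109, 0.4387], 'tau': [-0.0177, -44.6454, -13.6509, -0.0353, -0.0031, -0.0059], 'position': [0.6139, -0.1319, 0.1299], 'tcp_rot': [[0.2234, -0.9747, -0.002], [-0.9747, -0.2235, 0.0008], [-0.0013, 0.0018, -1.0]], 'force': [0.5346, -0.6339, -0.31], 'moment': [0.0671, 0.0943, 0.0287], 'opening': 0.7009}
((598.9205322265625, 35.179779052734375), (55.833580017089844, 17.791507720947266), 12.052907943725586)
```

View pics/sc2.png

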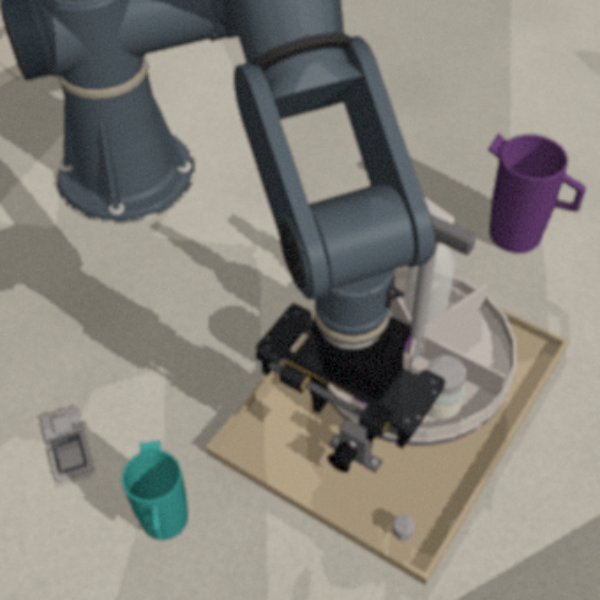

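```bash
python3 - <<'E'
from h import *
np.set_printoptions(precision=3,suppress=True)
O=np.array([.578,.031]);a=np.radians(12.4);R=np.array([[np.cos(a),-np.sin(a)],[np.sin(a),np.cos(a)]])
for n in ["scene","side"]:
    p,d=capture(n);P=cloud(n,d);L=np.concatenate([(P[...,:2]-O)@R,P[...,2:]],-1).reshape(-1,3)
    c=p.reshape(-1,3).astype(int)
    m=(c[:,2]-c[:,0]>8)&(L[:,2]>.2)   # bluish arm
    L=L[m]; 
    for z0,z1 in [(.3,.36),(.36,.42),(.42,.5)]:
        for xx in np.arange(-.25,.1,.05):
            w=(L[:,2]>z0)&(L[:,2]<z1)&(L[:,0]>xx)&(L[:,0]<xx+.05)&(abs(L[:,1])<.3)
            if w.sum()>5: print(n,z0,round(xx,2),w.sum(),"ymax",np.percentile(L[w,1],98))
E
```

```text
scene 0.3 -0.05 63 ymax -0.1913916312325979
scene 0.3 -0.0 306 ymax -0.16377525962492656
scene 0.36 -0.05 46 ymax -0.19594353183068006
scene 0.36 -0.0 678 ymax -0.1592193552909325
scene 0.36 0.05 14 ymax -0.14635260530268457
scene 0.42 -0.15 67 ymax -0.1151566055885357
scene 0.42 -0.1 398 ymax -0.07076243335393384
scene 0.42 -0.05 1377 ymax -0.08666052001905308
scene 0.42 -0.0 2581 ymax -0.11339911165783523
scene 0.42 0.05 257 ymax -0.1379552545849983
side 0.3 -0.05 99 ymax -0.17340346169024684
side 0.3 -0.0 75 ymax -0.1930503136711253
side 0.36 -0.1 35 ymax -0.18272063748803435
side 0.36 -0.05 99 ymax -0.18416445163229894
side 0.36 -0.0 57 ymax -0.19320969053792106
side 0.42 -0.15 380 ymax -0.13300083468153856
side 0.42 -0.1 799 ymax -0.16287529678132875
side 0.42 -0.05 771 ymax -0.08487377057579945
side 0.42 -0.0 610 ymax -0.11409593363830972
side 0.42 0.05 37 ymax -0.14268167660470019
```

Request:
arm_command(commands=[{"translation": [0,0,0.8],"dr": [0,0,0],"jaw": 0.3},{"translation": [0,0,0.8],"dr": [0,0,0],"jaw": 0.3},{"translation": [0,0,0.8],"dr": [0,0,0],"jaw": 0.3},{"translation": [0,0,0.8],"dr": [0,0,0],"jaw": 0.3},{"translation": [0,0,0.4],"dr": [0,0,0],"jaw": 0.3},{"translation": [0,0,0.3],"dr": [0,0,0],"jaw": 0.3},{"translation": [0,0,0],"dr": [0,0,0],"jaw": 0.3},{"translation": [0,0,0],"dr": [0,0,0],"jaw": 0.3}])

```text
time_s: 7.53
position: [0.6151, -0.1323, 0.0339]
tcp_rot: [[0.223, -0.975, 0.001], [-0.975, -0.223, -0.001], [0.001, -0.001, -1.0]]
force: [-0.1, -0.2, -0.8]
opening: 0.702
```

Request:
arm_command(commands=[{"translation": [0,0,0],"dr": [0,0,0],"jaw": 1},{"translation": [0,0,0],"dr": [0,0,0],"jaw": 1},{"translation": [0,0,0],"dr": [0,0,0],"jaw": 1},{"translation": [0,0,0],"dr": [0,0,0],"jaw": 1},{"translation": [0,0,0],"dr": [0,0,0],"jaw": 1},{"translation": [0,0,0],"dr": [0,0,0],"jaw": 1}])

```text
time_s: 8.03
position: [0.6144, -0.1321, 0.0333]
tcp_rot: [[0.222, -0.975, 0.0], [-0.975, -0.222, -0.0], [0.0, -0.0, -1.0]]
force: [0.1, -0.8, -0.6]
opening: 0.334
```

```bash
python3 - <<'E'
from h import *
s=read_state();print({k:np.round(s[k],4).tolist() for k in s})
p,d=capture("wrist");cv2.imwrite("pics/w3.png",p[:,:,::-1])
E
```

```text
{'time_s': 8.0333, 'joint_positions': [-22.3054, 45.4572, 89.0431, -0.0008, 45.4833, 144.8489], 'qvel': [0.0102, 0.2028, -0.0025, -0.0543, -0.1115, 0.0896], 'tau': [0.0025, -48.4871, -11.1929, -0.0297, -0.0764, -0.0], 'position': [0.6144, -0.1321, 0.0333], 'tcp_rot': [[0.2223, -0.975, 0.0003], [-0.975, -0.2223, -0.0001], [0.0002, -0.0002, -1.0]], 'force': [0.1474, -0.8127, -0.6244], 'moment': [0.1011, 0.0788, -0.0291], 'opening': 0.3342}
```

View pics/w3.png

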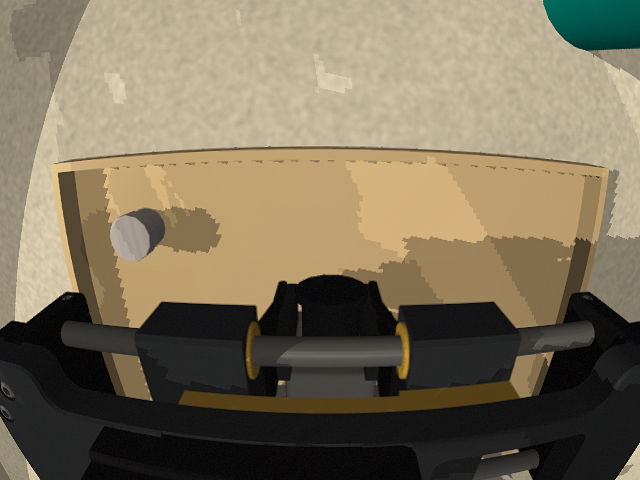

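Request:
arm_command(commands=[{"translation": [0,0,0],"dr": [0,0,0],"jaw": 1},{"translation": [0,0,0],"dr": [0,0,0],"jaw": 1},{"translation": [0.2,0,0],"dr": [0,0,0],"jaw": 1},{"translation": [0.2,0,0],"dr": [0,0,0],"jaw": 1}])

```text
time_s: 8.42
position: [0.6146, -0.1393, 0.0331]
tcp_rot: [[0.222, -0.975, -0.005], [-0.975, -0.222, 0.004], [-0.005, 0.003, -1.0]]
force: [-4.3, 3.7, 6.4]
opening: 0.296
```

Request:
arm_command(commands=[{"translation": [0.2,0,0],"dr": [0,0,0],"jaw": 1},{"translation": [0.2,0,0],"dr": [0,0,0],"jaw": 1},{"translation": [0.2,0,0],"dr": [0,0,0],"jaw": 1},{"translation": [0,0,0],"dr": [0,0,0],"jaw": 1},{"translation": [0,0,0],"dr": [0,0,0],"jaw": 1}])

```text
time_s: 8.83
position: [0.6182, -0.1558, 0.0331]
tcp_rot: [[0.222, -0.975, -0.004], [-0.975, -0.222, 0.002], [-0.003, 0.003, -1.0]]
force: [-5.2, -0.0, 5.7]
opening: 0.288
```

```bash
python3 - <<'E'
from h import *
s=read_state();print({k:np.round(s[k],4).tolist() for k in ["position","force","opening"]})
p,d=capture("wrist");cv2.imwrite("pics/w4.png",p[:,:,::-1])
E
```

```text
{'position': [0.6182, -0.1558, 0.0331], 'force': [-5.1992, -0.0415, 5.6932], 'opening': 0.2881}
```

View pics/w4.png

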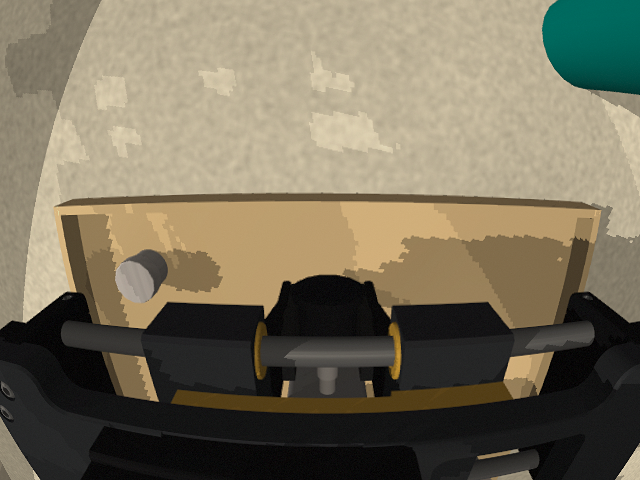

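Request:
arm_command(commands=[{"translation": [0.1,0,0],"dr": [0,0,0],"jaw": 1},{"translation": [0,0,0],"dr": [0,0,0],"jaw": 1}])

```text
time_s: 9.05
position: [0.6182, -0.1559, 0.0331]
tcp_rot: [[0.221, -0.975, -0.005], [-0.975, -0.221, 0.006], [-0.007, 0.004, -1.0]]
force: [-5.0, 6.9, 7.8]
opening: 0.289
```

Request:
arm_command(commands=[{"translation": [-0.1,0,0],"dr": [0,0,0],"jaw": 0.3},{"translation": [0,0,0],"dr": [0,0,0],"jaw": 0.3},{"translation": [0,0,0],"dr": [0,0,0],"jaw": 0.3},{"translation": [0,0,0],"dr": [0,0,0],"jaw": 0.3},{"translation": [0,0,-1],"dr": [0,0,0],"jaw": 0.3},{"translation": [0,0,-1],"dr": [0,0,0],"jaw": 0.3},{"translation": [0,0,-1],"dr": [0,0,0],"jaw": 0.3},{"translation": [0,0,-1],"dr": [0,0,0],"jaw": 0.3},{"translation": [0,0,-1],"dr": [0,0,0],"jaw": 0.3},{"translation": [0,0,-1],"dr": [0,0,0],"jaw": 0.3}])

```text
time_s: 9.88
position: [0.6203, -0.1566, 0.1842]
tcp_rot: [[0.222, -0.975, 0.001], [-0.975, -0.222, -0.0], [0.0, -0.001, -1.0]]
force: [1.1, 0.1, -0.2]
opening: 0.698
```

```bash
python3 - <<'E'
from h import *
s=read_state();print({k:np.round(s[k],4).tolist() for k in ["position","force","opening"]})
p,d=capture("wrist");cv2.imwrite("pics/w5.png",p[:,:,::-1])
E
```

```text
{'position': [0.6203, -0.1566, 0.1842], 'force': [1.1374, 0.1195, -0.1666], 'opening': 0.6981}
```

View pics/w5.png

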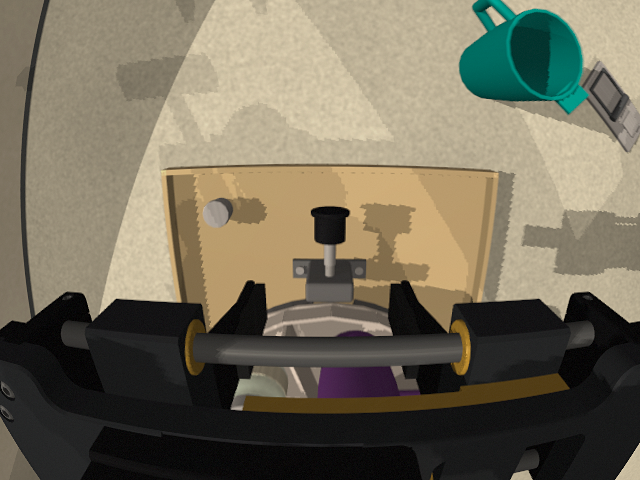

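Request:
arm_command(commands=[{"translation": [0,0,-1],"dr": [0,0,-1],"jaw": 0.3},{"translation": [0,0,-1],"dr": [0,0,-1],"jaw": 0.3},{"translation": [0,0,-1],"dr": [0,0,-1],"jaw": 0.3},{"translation": [0,0,-1],"dr": [0,0,-1],"jaw": 0.3},{"translation": [0,0,-1],"dr": [0,0,-1],"jaw": 0.3},{"translation": [0,0,-1],"dr": [0,0,-1],"jaw": 0.3},{"translation": [0,0,-1],"dr": [0,0,-1],"jaw": 0.3},{"translation": [0,0,-0.5],"dr": [0,0,-1],"jaw": 0.3},{"translation": [0,0,0],"dr": [0,0,-1],"jaw": 0.3},{"translation": [0,0,0],"dr": [0,0,-1],"jaw": 0.3},{"translation": [0,0,0],"dr": [0,0,-1],"jaw": 0.3},{"translation": [0,0,0],"dr": [0,0,-1],"jaw": 0.3}])

```text
time_s: 10.93
position: [0.6203, -0.1566, 0.3704]
tcp_rot: [[0.996, -0.085, 0.001], [-0.085, -0.996, -0.0], [0.001, -0.0, -1.0]]
force: [1.2, -0.5, -0.6]
opening: 0.698
```

Request:
arm_command(commands=[{"translation": [0,0,0],"dr": [0,0,-1],"jaw": 0.3},{"translation": [0,0,0],"dr": [0,0,-1],"jaw": 0.3},{"translation": [0,0,0],"dr": [0,0,-0.8],"jaw": 0.3},{"translation": [0,-1,0],"dr": [0,0,0],"jaw": 0.3},{"translation": [0,-1,0],"dr": [0,0,0],"jaw": 0.3},{"translation": [0,-1,0],"dr": [0,0,0],"jaw": 0.3},{"translation": [0,-1,0],"dr": [0,0,0],"jaw": 0.3},{"translation": [0,-1,0],"dr": [0,0,0],"jaw": 0.3},{"translation": [0,-1,0],"dr": [0,0,0],"jaw": 0.3},{"translation": [0,-1,0],"dr": [0,0,0],"jaw": 0.3},{"translation": [0,-0.7,0],"dr": [0,0,0],"jaw": 0.3},{"translation": [0,0,0],"dr": [0,0,0],"jaw": 0.3}])

```text
time_s: 11.93
position: [0.5803, 0.0355, 0.3706]
tcp_rot: [[0.979, 0.205, 0.0], [0.205, -0.979, 0.002], [0.001, -0.002, -1.0]]
force: [-0.1, 0.8, 0.9]
opening: 0.701
```

```bash
python3 - <<'E'
from h import *
s=read_state();print({k:np.round(s[k],4).tolist() for k in ["time_s","joint_positions","position","tcp_rot","force","opening"]})
p,d=capture("wrist");cv2.imwrite("pics/w6.png",p[:,:,::-1])
E
```

```text
{'time_s': 11.9333, 'joint_positions': [-7.5694, 19.431, 77.517, 0.1195, 83.0556, 70.5577], 'position': [0.5803, 0.0355, 0.3706], 'tcp_rot': [[0.9787, 0.2055, 0.0002], [0.2055, -0.9787, 0.0021], [0.0006, -0.002, -1.0]], 'force': [-0.122, 0.7956, 0.8691], 'opening': 0.7009}
```

View pics/w6.png

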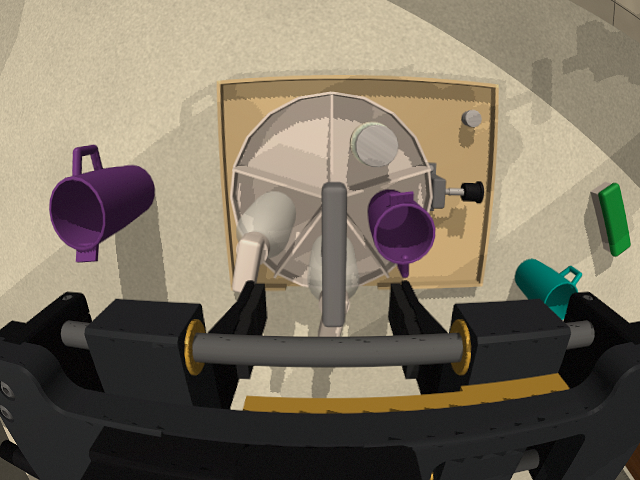

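Request:
arm_command(commands=[{"translation": [-0.08,0.16,0.5],"dr": [0,0,0],"jaw": 0.3},{"translation": [0,0,0.8],"dr": [0,0,0],"jaw": 0.3},{"translation": [0,0,0.8],"dr": [0,0,0],"jaw": 0.3},{"translation": [0,0,0.8],"dr": [0,0,0],"jaw": 0.3},{"translation": [0,0,0.5],"dr": [0,0,0],"jaw": 0.3},{"translation": [0,0,0.3],"dr": [0,0,0],"jaw": 0.4},{"translation": [0,0,0],"dr": [0,0,0],"jaw": 0.6},{"translation": [0,0,0],"dr": [0,0,0],"jaw": 0.7},{"translation": [0,0,0],"dr": [0,0,0],"jaw": 0.7}])

```text
time_s: 12.73
position: [0.5809, 0.0272, 0.279]
tcp_rot: [[0.98, 0.201, 0.002], [0.201, -0.98, -0.0], [0.002, 0.001, -1.0]]
force: [0.4, 0.1, 0.0]
opening: 0.481
```

```bash
python3 - <<'E'
from h import *
s=read_state();print({k:np.round(s[k],4).tolist() for k in ["time_s","joint_positions","position","tcp_rot","force","opening"]})
p,d=capture("wrist");cv2.imwrite("pics/w7.png",p[:,:,::-1])
E
```

```text
{'time_s': 12.7333, 'joint_positions': [-8.3172, 23.7851, 85.274, -0.0066, 70.8062, 70.0663], 'position': [0.5809, 0.0272, 0.279], 'tcp_rot': [[0.9795, 0.2014, 0.0023], [0.2014, -0.9795, -0.0004], [0.0022, 0.0009, -1.0]], 'force': [0.4175, 0.1449, 0.0036], 'opening': 0.4811}
```

View pics/w7.png

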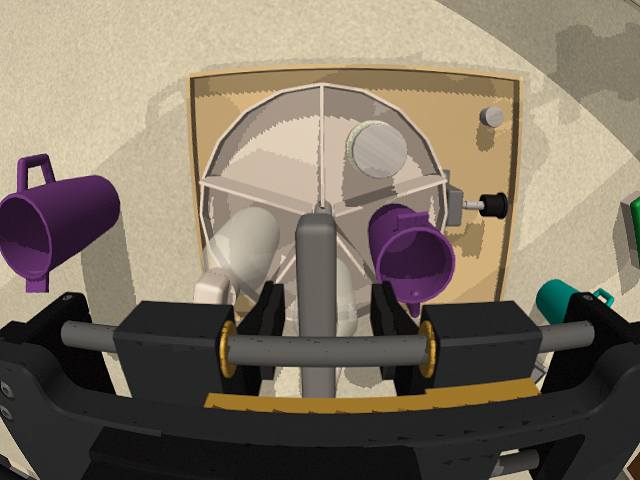

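Request:
arm_command(commands=[{"translation": [-0.08,-0.15,0],"dr": [0,0,0],"jaw": 0.7},{"translation": [0,0,0],"dr": [0,0,0],"jaw": 1},{"translation": [0,0,0],"dr": [0,0,0],"jaw": 1},{"translation": [0,0,0],"dr": [0,0,0],"jaw": 1},{"translation": [0,0,0],"dr": [0,0,0],"jaw": 1},{"translation": [0,0,0],"dr": [0,0,0],"jaw": 1}])

```text
time_s: 13.28
position: [0.5773, 0.0309, 0.2786]
tcp_rot: [[0.979, 0.202, 0.001], [0.202, -0.979, -0.0], [0.0, 0.001, -1.0]]
force: [-1.4, -0.5, 3.2]
opening: 0.196
```

```bash
python3 - <<'E'
from h import *
s=read_state();print({k:np.round(s[k],4).tolist() for k in ["time_s","joint_positions","position","tcp_rot","force","moment","opening"]})
p,d=capture("wrist");cv2.imwrite("pics/w8.png",p[:,:,::-1])
E
```

```text
{'time_s': 13.2833, 'joint_positions': [-7.9942, 23.5726, 85.7138, -0.0231, 70.6765, 70.3594], 'position': [0.5773, 0.0309, 0.2786], 'tcp_rot': [[0.9794, 0.202, 0.0006], [0.202, -0.9794, -0.0005], [0.0005, 0.0006, -1.0]], 'force': [-1.3604, -0.4726, 3.1921], 'moment': [-0.2521, 0.3115, -0.0161], 'opening': 0.1957}
```

View pics/w8.png

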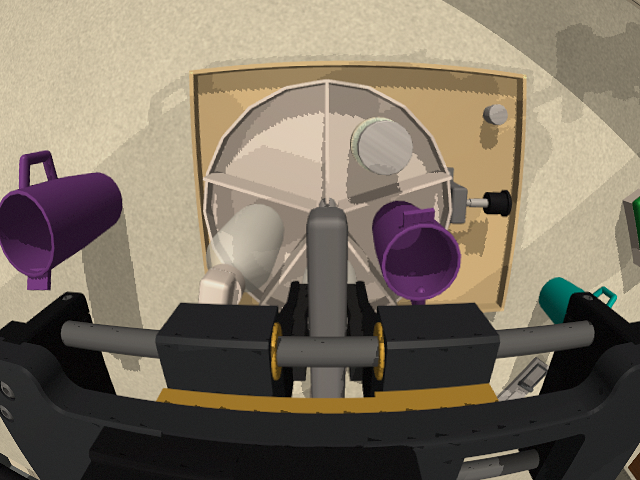

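Request:
arm_command(commands=[{"translation": [0,0,0],"dr": [0,0,0.1],"jaw": 1},{"translation": [0,0,0],"dr": [0,0,0.2],"jaw": 1},{"translation": [0,0,0],"dr": [0,0,0.3],"jaw": 1},{"translation": [0,0,0],"dr": [0,0,0.3],"jaw": 1},{"translation": [0,0,0],"dr": [0,0,0.3],"jaw": 1},{"translation": [0,0,0],"dr": [0,0,0.2],"jaw": 1},{"translation": [0,0,0],"dr": [0,0,0.1],"jaw": 1},{"translation": [0,0,0],"dr": [0,0,0],"jaw": 1}])

```text
time_s: 14.0
position: [0.5773, 0.0309, 0.2786]
tcp_rot: [[0.999, 0.045, 0.001], [0.045, -0.999, -0.0], [0.001, 0.0, -1.0]]
force: [-0.7, -1.2, 5.7]
opening: 0.197
```

```bash
python3 - <<'E'
from h import *
s=read_state();print({k:np.round(s[k],4).tolist() for k in ["time_s","joint_positions","position","tcp_rot","force","moment","opening"]})
p,d=capture("wrist");cv2.imwrite("pics/w9.png",p[:,:,::-1])
E
```

```text
{'time_s': 14.0, 'joint_positions': [-7.9966, 23.5754, 85.7141, -0.0214, 70.6741, 79.4335], 'position': [0.5773, 0.0309, 0.2786], 'tcp_rot': [[0.999, 0.045, 0.0006], [0.045, -0.999, -0.0004], [0.0006, 0.0005, -1.0]], 'force': [-0.7394, -1.2154, 5.6869], 'moment': [-0.2618, 0.4183, 0.0484], 'opening': 0.1973}
```

View pics/w9.png

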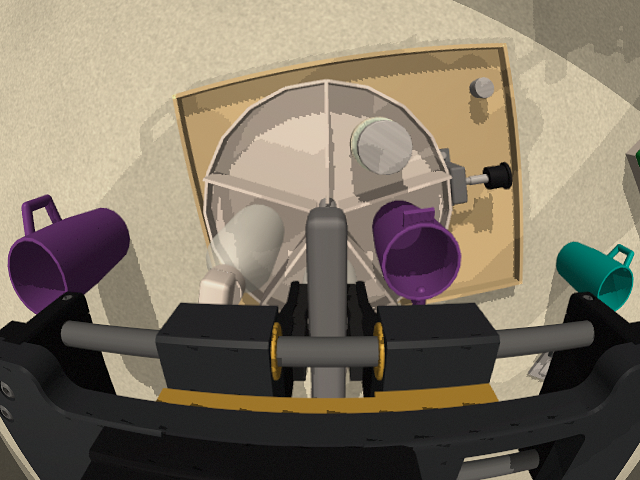

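Request:
arm_command(commands=[{"translation": [0,0,0],"dr": [0,0,0.2],"jaw": 1},{"translation": [0,0,0],"dr": [0,0,0.3],"jaw": 1},{"translation": [0,0,0],"dr": [0,0,0.4],"jaw": 1},{"translation": [0,0,0],"dr": [0,0,0.4],"jaw": 1},{"translation": [0,0,0],"dr": [0,0,0.4],"jaw": 1},{"translation": [0,0,0],"dr": [0,0,0.4],"jaw": 1},{"translation": [0,0,0],"dr": [0,0,0.4],"jaw": 1},{"translation": [0,0,0],"dr": [0,0,0.4],"jaw": 1},{"translation": [0,0,0],"dr": [0,0,0.4],"jaw": 1},{"translation": [0,0,0],"dr": [0,0,0.4],"jaw": 1},{"translation": [0,0,0],"dr": [0,0,0.4],"jaw": 1},{"translation": [0,0,0],"dr": [0,0,0.4],"jaw": 1}])

```text
time_s: 15.05
position: [0.5772, 0.0308, 0.2786]
tcp_rot: [[0.91, -0.415, 0.0], [-0.415, -0.91, -0.001], [0.001, 0.0, -1.0]]
force: [-1.5, -1.2, 6.0]
opening: 0.193
```

Request:
arm_command(commands=[{"translation": [0,0,0],"dr": [0,0,0.4],"jaw": 1},{"translation": [0,0,0],"dr": [0,0,0.4],"jaw": 1},{"translation": [0,0,0],"dr": [0,0,0.4],"jaw": 1},{"translation": [0,0,0],"dr": [0,0,0.4],"jaw": 1},{"translation": [0,0,0],"dr": [0,0,0.4],"jaw": 1},{"translation": [0,0,0],"dr": [0,0,0.4],"jaw": 1},{"translation": [0,0,0],"dr": [0,0,0.4],"jaw": 1},{"translation": [0,0,0],"dr": [0,0,0.4],"jaw": 1},{"translation": [0,0,0],"dr": [0,0,0.4],"jaw": 1},{"translation": [0,0,0],"dr": [0,0,0.4],"jaw": 1},{"translation": [0,0,0],"dr": [0,0,0.3],"jaw": 1},{"translation": [0,0,0],"dr": [0,0,0.2],"jaw": 1}])

```text
time_s: 16.05
position: [0.5772, 0.0307, 0.2786]
tcp_rot: [[0.623, -0.782, 0.0], [-0.782, -0.623, -0.001], [0.001, 0.0, -1.0]]
force: [-2.4, -2.0, 5.6]
opening: 0.197
```

```bash
python3 - <<'E'
from h import *
s=read_state();print({k:np.round(s[k],4).tolist() for k in ["time_s","joint_positions","position","tcp_rot","force","moment","opening"]})
p,d=capture("wrist");cv2.imwrite("pics/w10.png",p[:,:,::-1])
E
```

```text
{'time_s': 16.05, 'joint_positions': [-8.0039, 23.5728, 85.7158, -0.0511, 70.6869, 133.4885], 'position': [0.5772, 0.0307, 0.2786], 'tcp_rot': [[0.6228, -0.7823, 0.0003], [-0.7823, -0.6228, -0.0009], [0.0009, 0.0003, -1.0]], 'force': [-2.4096, -2.0232, 5.5537], 'moment': [-0.2336, 0.4874, 0.1673], 'opening': 0.1972}
```

View pics/w10.png

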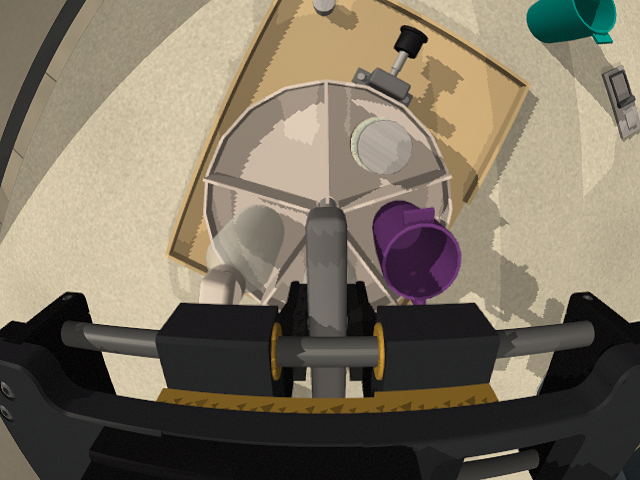

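Request:
arm_command(commands=[{"translation": [0,0,0],"dr": [0,0,0],"jaw": 0.5},{"translation": [0,0,0],"dr": [0,0,0],"jaw": 0.3},{"translation": [0,0,0],"dr": [0,0,0],"jaw": 0.3},{"translation": [0,0,-0.8],"dr": [0,0,0],"jaw": 0.3},{"translation": [0,0,-1],"dr": [0,0,0],"jaw": 0.3},{"translation": [0,0,-1],"dr": [0,0,0],"jaw": 0.3},{"translation": [0.98,0.48,-0.5],"dr": [0,0,0],"jaw": 0.3},{"translation": [0.98,0.48,0],"dr": [0,0,0],"jaw": 0.3},{"translation": [0.98,0.48,0],"dr": [0,0,0],"jaw": 0.3},{"translation": [0.98,0.48,0],"dr": [0,0,0],"jaw": 0.3},{"translation": [0.98,0.48,0],"dr": [0,0,0],"jaw": 0.3},{"translation": [0.98,0.48,0],"dr": [0,0,0],"jaw": 0.3}])

```text
time_s: 17.1
position: [0.6129, -0.1297, 0.3599]
tcp_rot: [[0.624, -0.781, -0.001], [-0.781, -0.624, 0.001], [-0.001, -0.0, -1.0]]
force: [-0.4, 0.7, 0.1]
opening: 0.7
```

Request:
arm_command(commands=[{"translation": [0.98,0.48,0],"dr": [0,0,0],"jaw": 0.3},{"translation": [0,0,1],"dr": [0,0,0.9],"jaw": 0.3},{"translation": [0,0,1],"dr": [0,0,0.9],"jaw": 0.3},{"translation": [0,0,1],"dr": [0,0,0.9],"jaw": 0.3},{"translation": [0,0,1],"dr": [0,0,0.9],"jaw": 0.3},{"translation": [0,0,1],"dr": [0,0,0.7],"jaw": 0.3},{"translation": [0,0,1],"dr": [0,0,0],"jaw": 0.3},{"translation": [0,0,1],"dr": [0,0,0],"jaw": 0.3},{"translation": [0,0,1],"dr": [0,0,0],"jaw": 0.3},{"translation": [0,0,0.8],"dr": [0,0,0],"jaw": 0.3},{"translation": [0,0,0.5],"dr": [0,0,0],"jaw": 0.3},{"translation": [0,0,0],"dr": [0,0,0],"jaw": 0.3}])

```text
time_s: 18.1
position: [0.6165, -0.1543, 0.1244]
tcp_rot: [[0.222, -0.975, -0.007], [-0.975, -0.222, 0.003], [-0.005, 0.006, -1.0]]
force: [-0.9, 1.0, -0.3]
opening: 0.701
```

```bash
python3 - <<'E'
from h import *
p,d=capture("wrist");cv2.imwrite("pics/w11.png",p[:,:,::-1])
p,d=capture("side");cv2.imwrite("pics/s11.png",cv2.resize(p[150:390,240:480,::-1],(600,600)))
s=read_state();print({k:np.round(s[k],4).tolist() for k in ["time_s","joint_positions","position","tcp_rot","force","opening"]})
E
```

```text
{'time_s': 18.2, 'joint_positions': [-24.1124, 38.2392, 85.1059, 0.0078, 56.6666, 143.0441], 'position': [0.6189, -0.1554, 0.1279], 'tcp_rot': [[0.2222, -0.975, -0.0001], [-0.975, -0.2222, 0.0002], [-0.0002, 0.0001, -1.0]], 'force': [0.2014, -1.4872, 1.0757], 'opening': 0.7016}
```

View pics/w11.png

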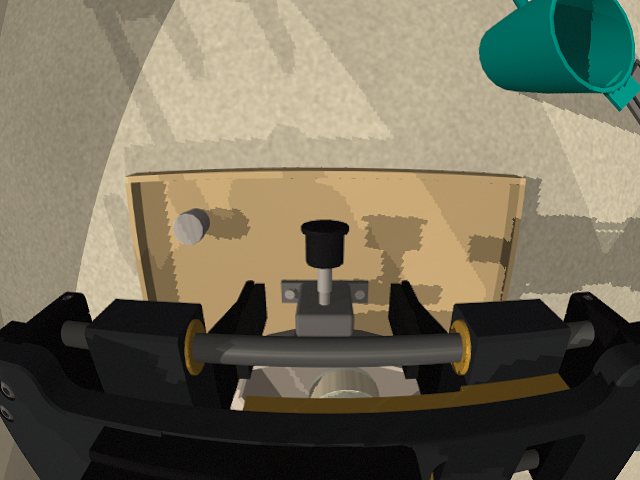

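View pics/s11.png

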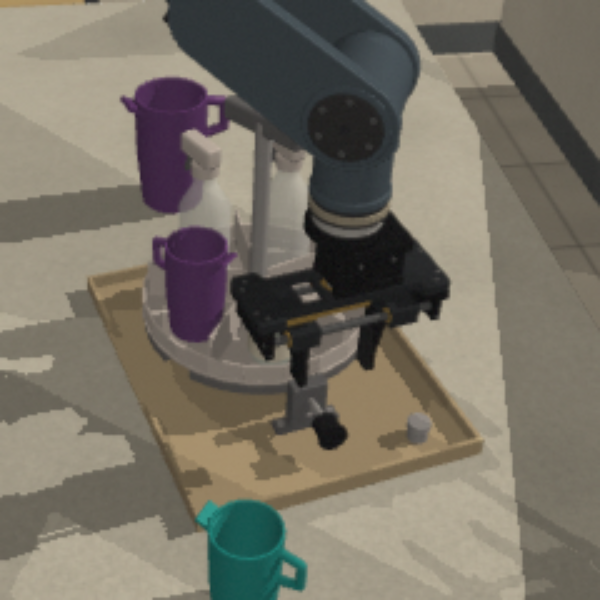

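Request:
arm_command(commands=[{"translation": [0,0,0.8],"dr": [0,0,0],"jaw": 0.4},{"translation": [0,0,0.8],"dr": [0,0,0],"jaw": 0.4},{"translation": [0,0,0.8],"dr": [0,0,0],"jaw": 0.4},{"translation": [0,0,0.7],"dr": [0,0,0],"jaw": 0.4},{"translation": [0,0,0.4],"dr": [0,0,0],"jaw": 0.4},{"translation": [0,0,0.3],"dr": [0,0,0],"jaw": 0.4},{"translation": [0,0,0],"dr": [0,0,0],"jaw": 0.8},{"translation": [0,0,0],"dr": [0,0,0],"jaw": 1},{"translation": [0,0,0],"dr": [0,0,0],"jaw": 1},{"translation": [0,0,0],"dr": [0,0,0],"jaw": 1},{"translation": [0,0,0],"dr": [0,0,0],"jaw": 1},{"translation": [0,0,0],"dr": [0,0,0],"jaw": 1}])

```text
time_s: 19.2
position: [0.6183, -0.1558, 0.034]
tcp_rot: [[0.223, -0.975, -0.001], [-0.975, -0.223, -0.001], [0.001, 0.001, -1.0]]
force: [-2.3, -1.9, 4.8]
opening: 0.289
```

Request:
arm_command(commands=[{"translation": [-0.16,0,0],"dr": [0,0,0],"jaw": 1},{"translation": [-0.16,0,0],"dr": [0,0,0],"jaw": 1},{"translation": [-0.16,0,0],"dr": [0,0,0],"jaw": 1},{"translation": [-0.12,0,0],"dr": [0,0,0],"jaw": 1},{"translation": [0,0,0],"dr": [0,0,0],"jaw": 1}])

```text
time_s: 19.62
position: [0.6147, -0.1398, 0.034]
tcp_rot: [[0.223, -0.975, -0.001], [-0.975, -0.223, 0.001], [-0.001, 0.001, -1.0]]
force: [-3.4, 1.2, 6.8]
opening: 0.29
```

```bash
python3 - <<'E'
from h import *
s=read_state();print({k:np.round(s[k],4).tolist() for k in ["time_s","joint_positions","position","tcp_rot","force","opening"]})
p,d=capture("wrist");cv2.imwrite("pics/w12.png",p[:,:,::-1])
E
```

```text
{'time_s': 19.6167, 'joint_positions': [-22.964, 45.5094, 88.6628, 0.0234, 45.8912, 144.157], 'position': [0.6147, -0.1398, 0.034], 'tcp_rot': [[0.2226, -0.9749, -0.0009], [-0.9749, -0.2226, 0.0007], [-0.0009, 0.0007, -1.0]], 'force': [-3.3848, 1.1647, 6.7863], 'opening': 0.2905}
```

View pics/w12.png

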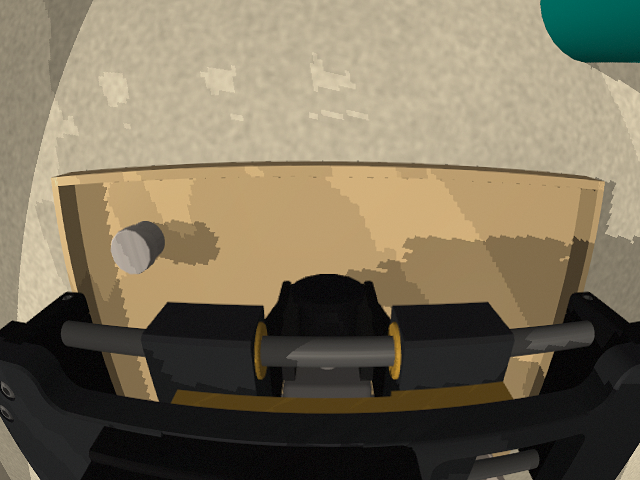

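Request:
arm_command(commands=[{"translation": [0,0,0],"dr": [0,0,0],"jaw": 0.4},{"translation": [0,0,0],"dr": [0,0,0],"jaw": 0.4},{"translation": [0,0,0],"dr": [0,0,0],"jaw": 0.4},{"translation": [0,0,-1],"dr": [0,0,0],"jaw": 0.4},{"translation": [0,0,-1],"dr": [0,0,0],"jaw": 0.4},{"translation": [0,0,-1],"dr": [0,0,0],"jaw": 0.4},{"translation": [0,0,-1],"dr": [0,0,0],"jaw": 0.4},{"translation": [0,0,-1],"dr": [0,0,0],"jaw": 0.4},{"translation": [0,0,-1],"dr": [0,0,0],"jaw": 0.4}])

```text
time_s: 20.42
position: [0.6154, -0.1406, 0.184]
tcp_rot: [[0.222, -0.975, 0.0], [-0.975, -0.222, 0.0], [-0.0, -0.0, -1.0]]
force: [0.4, -0.1, 0.1]
opening: 0.6
```

```bash
python3 - <<'E'
from h import *
s=read_state();print({k:np.round(s[k],4).tolist() for k in ["time_s","joint_positions","position","tcp_rot","force","opening"]})
p,d=capture("wrist");cv2.imwrite("pics/w13.png",p[:,:,::-1])
E
```

```text
{'time_s': 20.4167, 'joint_positions': [-23.0038, 33.7117, 83.7403, 0.0251, 62.538, 144.148], 'position': [0.6154, -0.1406, 0.184], 'tcp_rot': [[0.2222, -0.975, 0.0003], [-0.975, -0.2222, 0.0003], [-0.0002, -0.0004, -1.0]], 'force': [0.376, -0.0634, 0.0727], 'opening': 0.6}
```

View pics/w13.png

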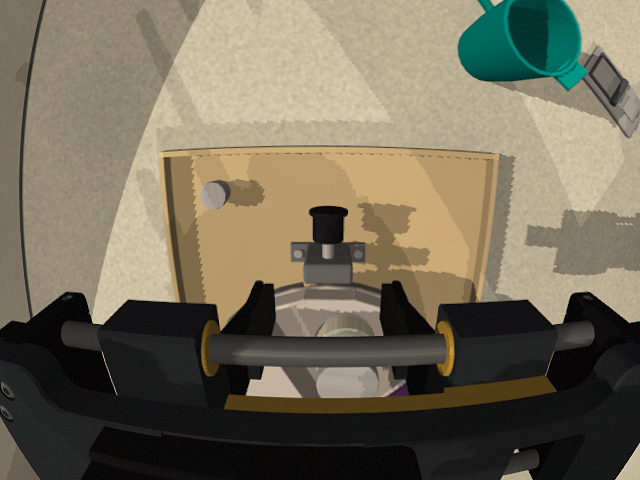

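Request:
arm_command(commands=[{"translation": [0,0,-1],"dr": [0,0,-0.9],"jaw": 0.4},{"translation": [0,0,-1],"dr": [0,0,-0.9],"jaw": 0.4},{"translation": [0,0,-1],"dr": [0,0,-0.9],"jaw": 0.4},{"translation": [0,0,-1],"dr": [0,0,-0.9],"jaw": 0.4},{"translation": [0,0,-1],"dr": [0,0,-0.7],"jaw": 0.4},{"translation": [0,0,-1],"dr": [0,0,0],"jaw": 0.4},{"translation": [0,0,-1],"dr": [0,0,0],"jaw": 0.4},{"translation": [-0.9,-0.45,-0.5],"dr": [0,0,0],"jaw": 0.4},{"translation": [-0.9,-0.45,0],"dr": [0,0,0],"jaw": 0.4},{"translation": [-0.9,-0.45,0],"dr": [0,0,0],"jaw": 0.4},{"translation": [-0.9,-0.45,0],"dr": [0,0,0],"jaw": 0.4},{"translation": [-0.9,-0.45,0],"dr": [0,0,0],"jaw": 0.4}])

```text
time_s: 21.47
position: [0.5888, -0.0166, 0.3703]
tcp_rot: [[0.624, -0.781, 0.0], [-0.781, -0.624, 0.0], [-0.0, -0.001, -1.0]]
force: [0.1, -0.7, -0.0]
opening: 0.598
```

Request:
arm_command(commands=[{"translation": [-0.9,-0.45,0],"dr": [0,0,0],"jaw": 0.4},{"translation": [-0.9,-0.4,0],"dr": [0,0,0],"jaw": 0.4},{"translation": [0,0,0],"dr": [0,0,0],"jaw": 0.4},{"translation": [0,0,0],"dr": [0,0,0],"jaw": 0.4}])

```text
time_s: 21.8
position: [0.5773, 0.0319, 0.3704]
tcp_rot: [[0.626, -0.78, 0.0], [-0.78, -0.626, -0.0], [0.0, -0.0, -1.0]]
force: [0.3, -0.2, -0.4]
opening: 0.599
```

```bash
python3 - <<'E'
from h import *
s=read_state();print({k:np.round(s[k],4).tolist() for k in ["time_s","joint_positions","position","tcp_rot","force","moment","opening"]})
p,d=capture("wrist");cv2.imwrite("pics/w14.png",p[:,:,::-1])
E
```

```text
{'time_s': 21.8, 'joint_positions': [-7.905, 19.1438, 77.9831, -0.0052, 82.8592, 133.3108], 'position': [0.5773, 0.0319, 0.3704], 'tcp_rot': [[0.6264, -0.7795, 0.0002], [-0.7795, -0.6264, -0.0001], [0.0002, -0.0001, -1.0]], 'force': [0.2629, -0.1956, -0.4306], 'moment': [0.0111, 0.1571, -0.0268], 'opening': 0.5986}
```

View pics/w14.png

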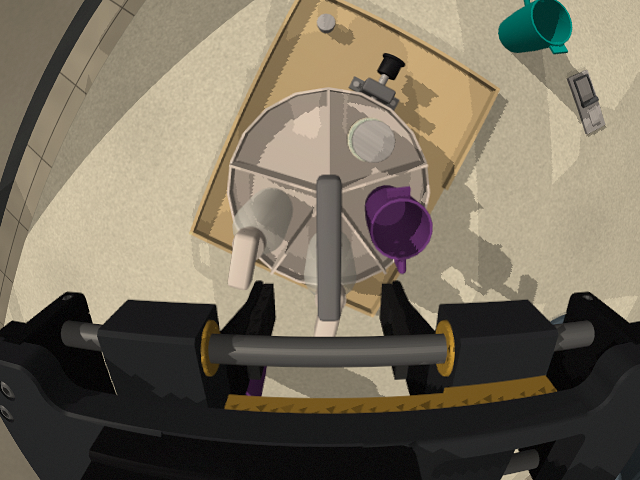

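Request:
arm_command(commands=[{"translation": [0.03,0.02,0.5],"dr": [0,0,0],"jaw": 0.4},{"translation": [0,0,0.8],"dr": [0,0,0],"jaw": 0.4},{"translation": [0,0,0.8],"dr": [0,0,0],"jaw": 0.4},{"translation": [0,0,0.8],"dr": [0,0,0],"jaw": 0.4},{"translation": [0,0,0.5],"dr": [0,0,0],"jaw": 0.4},{"translation": [0,0,0.27],"dr": [0,0,0],"jaw": 0.6},{"translation": [0,0,0],"dr": [0,0,0],"jaw": 0.8},{"translation": [0,0,0],"dr": [0,0,0],"jaw": 1},{"translation": [0,0,0],"dr": [0,0,0],"jaw": 1},{"translation": [0,0,0],"dr": [0,0,0],"jaw": 1},{"translation": [0,0,0],"dr": [0,0,0],"jaw": 1},{"translation": [0,0,0],"dr": [0,0,0],"jaw": 1}])

```text
time_s: 22.85
position: [0.578, 0.0296, 0.2798]
tcp_rot: [[0.625, -0.781, 0.002], [-0.781, -0.625, -0.001], [0.002, -0.001, -1.0]]
force: [-1.0, -1.0, 1.6]
opening: 0.197
```

```bash
python3 - <<'E'
from h import *
s=read_state();print({k:np.round(s[k],4).tolist() for k in ["time_s","joint_positions","position","tcp_rot","force","moment","opening"]})
p,d=capture("wrist");cv2.imwrite("pics/w15.png",p[:,:,::-1])
E
```

```text
{'time_s': 22.85, 'joint_positions': [-8.1133, 23.5311, 85.5865, -0.0238, 70.7799, 133.2407], 'position': [0.578, 0.0296, 0.2798], 'tcp_rot': [[0.6246, -0.7809, 0.0017], [-0.7809, -0.6246, -0.0006], [0.0016, -0.0009, -1.0]], 'force': [-0.9675, -0.9685, 1.5782], 'moment': [-0.038, 0.2244, -0.0078], 'opening': 0.1966}
```

View pics/w15.png

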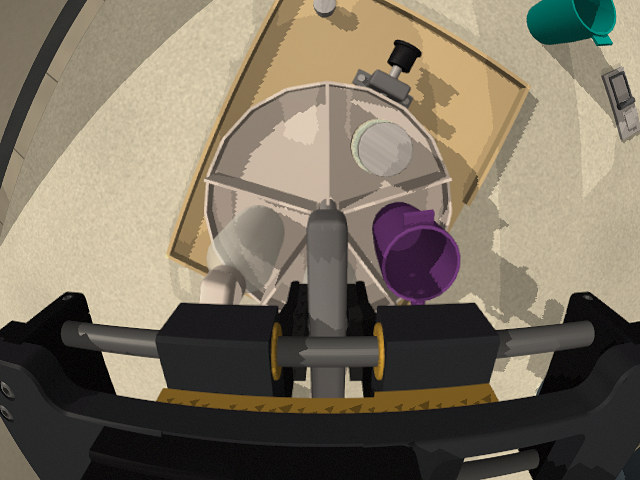

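Request:
arm_command(commands=[{"translation": [0,0,0],"dr": [0,0,0.1],"jaw": 1},{"translation": [0,0,0],"dr": [0,0,0.1],"jaw": 1},{"translation": [0,0,0],"dr": [0,0,0.1],"jaw": 1},{"translation": [0,0,0],"dr": [0,0,0.1],"jaw": 1}])

```text
time_s: 23.23
position: [0.5779, 0.0295, 0.2797]
tcp_rot: [[0.591, -0.807, 0.001], [-0.807, -0.591, -0.001], [0.002, -0.001, -1.0]]
force: [-1.9, -0.5, 5.7]
opening: 0.197
```

```bash
cat > st.py <<'E'
from h import *
s=read_state();print(s["time_s"],"yaw",np.degrees(np.arctan2(s["tcp_rot"][1][0],s["tcp_rot"][0][0])).round(2),{k:np.round(s[k],3).tolist() for k in ["position","force","moment"]},s["joint_positions"][5])
E
python3 st.py
```

```text
23.2333 yaw -53.76 {'position': [0.578, 0.03, 0.28], 'force': [-1.93, -0.49, 5.682], 'moment': [-0.107, 0.345, 0.291]} 135.66199330677514
```

Request:
arm_command(commands=[{"translation": [0,0,0],"dr": [0,0,0.08],"jaw": 1},{"translation": [0,0,0],"dr": [0,0,0.08],"jaw": 1},{"translation": [0,0,0],"dr": [0,0,0.08],"jaw": 1},{"translation": [0,0,0],"dr": [0,0,0.08],"jaw": 1}])

```text
time_s: 23.57
position: [0.5779, 0.0295, 0.2798]
tcp_rot: [[0.564, -0.826, 0.001], [-0.826, -0.564, -0.001], [0.002, -0.001, -1.0]]
force: [0.1, -0.1, 5.4]
opening: 0.197
```

```bash
python3 st.py
```

```text
23.5667 yaw -55.66 {'position': [0.578, 0.03, 0.28], 'force': [0.08, -0.089, 5.367], 'moment': [-0.155, 0.331, 0.386]} 137.56364740798932
```

Request:
arm_command(commands=[{"translation": [0,0,0],"dr": [0,0,0.08],"jaw": 1},{"translation": [0,0,0],"dr": [0,0,0.08],"jaw": 1},{"translation": [0,0,0],"dr": [0,0,0.08],"jaw": 1},{"translation": [0,0,0],"dr": [0,0,0.08],"jaw": 1}])

```text
time_s: 23.9
position: [0.5779, 0.0295, 0.2797]
tcp_rot: [[0.536, -0.844, 0.001], [-0.844, -0.536, -0.001], [0.002, -0.0, -1.0]]
force: [-0.8, -1.4, 5.7]
opening: 0.198
```

```bash
python3 st.py
```

```text
23.9 yaw -57.57 {'position': [0.578, 0.03, 0.28], 'force': [-0.826, -1.35, 5.727], 'moment': [-0.053, 0.341, 0.341]} 139.48174315995337
```

Request:
arm_command(commands=[{"translation": [0,0,0],"dr": [0,0,0.08],"jaw": 1},{"translation": [0,0,0],"dr": [0,0,0.08],"jaw": 1},{"translation": [0,0,0],"dr": [0,0,0.08],"jaw": 1}])

```text
time_s: 24.15
position: [0.5778, 0.0295, 0.2797]
tcp_rot: [[0.514, -0.858, 0.001], [-0.858, -0.514, -0.001], [0.001, -0.001, -1.0]]
force: [-1.8, -0.8, 6.0]
opening: 0.196
```

```bash
cat >> st.py <<'E'
import sys
if len(sys.argv)>1:
    p,d=capture("wrist");cv2.imwrite(sys.argv[1],p[:,:,::-1])
E
python3 st.py pics/w16.png
```

```text
24.15 yaw -59.09 {'position': [0.578, 0.03, 0.28], 'force': [-1.805, -0.789, 5.976], 'moment': [-0.142, 0.406, 0.129]} 140.98241828099657
```

View pics/w16.png

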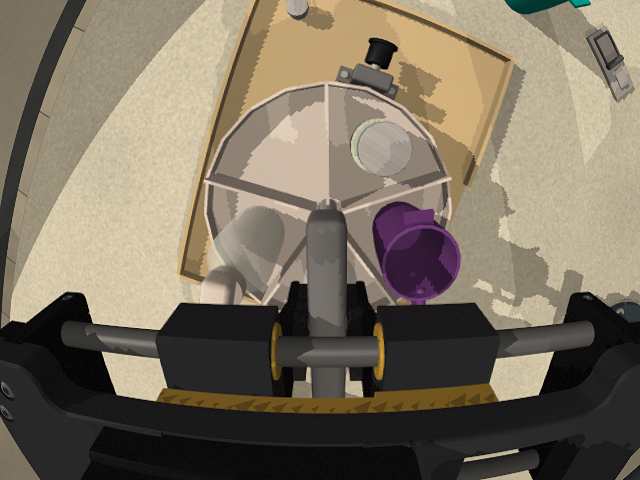

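Request:
arm_command(commands=[{"translation": [0,0,0],"dr": [0,0,0.1],"jaw": 1},{"translation": [0,0,0],"dr": [0,0,0.1],"jaw": 1},{"translation": [0,0,0],"dr": [0,0,0.1],"jaw": 1}])

```text
time_s: 24.45
position: [0.5778, 0.0295, 0.2797]
tcp_rot: [[0.487, -0.873, 0.001], [-0.873, -0.487, -0.001], [0.001, -0.0, -1.0]]
force: [-1.3, -1.6, 5.3]
opening: 0.2
```

```bash
python3 st.py
```

```text
24.45 yaw -60.87 {'position': [0.578, 0.029, 0.28], 'force': [-1.296, -1.625, 5.308], 'moment': [-0.174, 0.417, 0.202]} 142.76471765792627
```

Request:
arm_command(commands=[{"translation": [0,0,0],"dr": [0,0,0.1],"jaw": 1},{"translation": [0,0,0],"dr": [0,0,0],"jaw": 1}])

```text
time_s: 24.62
position: [0.5778, 0.0295, 0.2797]
tcp_rot: [[0.478, -0.878, 0.001], [-0.878, -0.478, -0.001], [0.001, -0.0, -1.0]]
force: [-0.9, -1.2, 6.1]
opening: 0.194
```

```bash
python3 st.py pics/w17.png
```

```text
24.6167 yaw -61.43 {'position': [0.578, 0.029, 0.28], 'force': [-0.892, -1.221, 6.092], 'moment': [-0.254, 0.384, 0.25]} 143.33499662095113
```

View pics/w17.png

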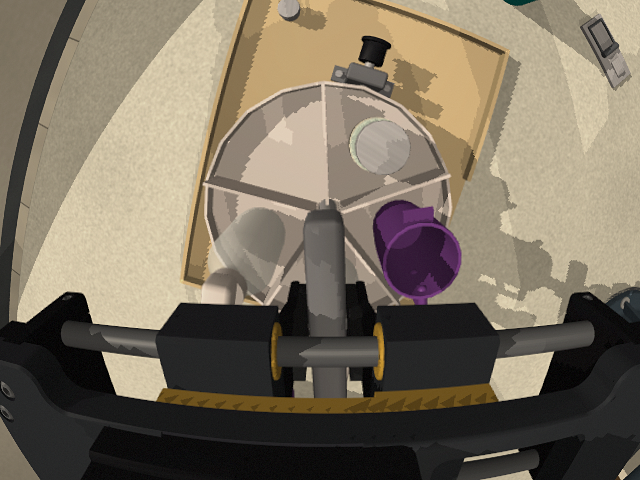

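Request:
arm_command(commands=[{"translation": [0,0,0],"dr": [0,0,-0.15],"jaw": 1},{"translation": [0,0,0],"dr": [0,0,-0.1],"jaw": 1},{"translation": [0,0,0],"dr": [0,0,0],"jaw": 0.5},{"translation": [0,0,0],"dr": [0,0,0],"jaw": 0.4},{"translation": [0,0,0],"dr": [0,0,0],"jaw": 0.4},{"translation": [0,0,-0.6],"dr": [0,0,0],"jaw": 0.4},{"translation": [0,0,-1],"dr": [0,0,0],"jaw": 0.4},{"translation": [0,0,-1],"dr": [0,0,0],"jaw": 0.4},{"translation": [0,0,-1],"dr": [0,0,0],"jaw": 0.4},{"translation": [0,0,-1],"dr": [0,0,0],"jaw": 0.4},{"translation": [0,0,0],"dr": [0,0,0],"jaw": 0.4}])

```text
time_s: 25.58
position: [0.5801, 0.0297, 0.3991]
tcp_rot: [[0.501, -0.865, 0.01], [-0.865, -0.501, -0.001], [0.006, -0.009, -1.0]]
force: [0.6, 0.5, 1.1]
opening: 0.598
```

```bash
python3 st.py pics/w18.png; python3 - <<'E'
from h import *
O=np.array([.578,.031]);a=np.radians(12.4);R=np.array([[np.cos(a),-np.sin(a)],[np.sin(a),np.cos(a)]])
for n in ["scene","side"]:
    p,d=capture(n);P=cloud(n,d);x=p.astype(int);Rr,G,B=[x[...,i] for i in range(3)]
    cv2.imwrite(f"pics/{n}18.png",cv2.resize((p[150:390,240:480] if n=="scene" else p[170:350,260:440])[:,:,::-1],(600,600),interpolation=cv2.INTER_CUBIC))
    L=np.concatenate([(P[...,:2]-O)@R,P[...,2:]],-1)
    dark=(Rr+G+B<75)&(L[...,2]>.02)&(L[...,2]<.07)&(abs(L[...,0])<.03)&(abs(L[...,1]+.185)<.04)
    print("knob",np.nanpercentile(L[dark],[2,50,98],axis=0).round(4).tolist())
    pur=(Rr-G>15)&(B-G>15)&(L[...,2]>.06)&(np.hypot(L[...,0],L[...,1])<.15)
    print("jug",np.nanpercentile(L[pur],[2,50,98],axis=0).round(4).tolist())
E
```

```text
25.5833 yaw -59.94 {'position': [0.58, 0.03, 0.399], 'force': [0.609, 0.463, 1.097], 'moment': [0.003, 0.105, -0.002]} 141.84035613914818
knob [[-0.0103, -0.1821, 0.0383], [-0.0016, -0.1781, 0.0539], [0.0088, -0.1605, 0.0595]]
jug [[-0.1094, -0.0367, 0.0861], [-0.0778, -0.0092, 0.1366], [-0.0476, 0.0294, 0.1679]]
knob [[-0.0129, -0.1851, 0.0325], [-0.0042, -0.1815, 0.0499], [0.0109, -0.1601, 0.0582]]
jug [[-0.1088, -0.0375, 0.0669], [-0.0836, -0.0236, 0.1364], [-0.0489, 0.0388, 0.1672]]
```

View pics/w18.png

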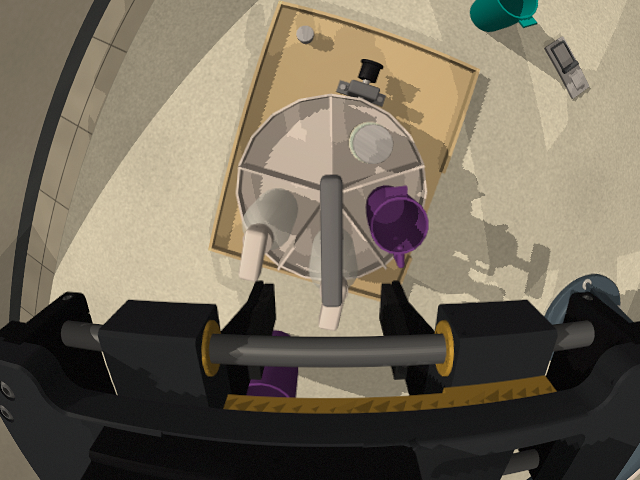

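View pics/side18.png

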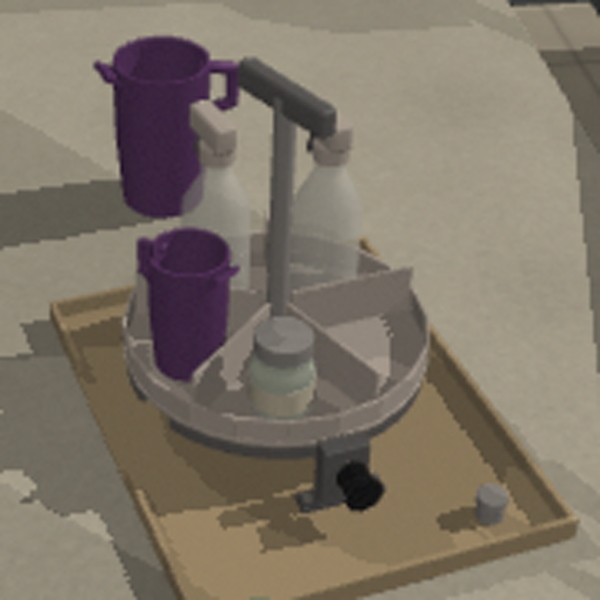

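```bash
python3 - <<'E'
from h import *
for n,box in [("scene",(322,296,346,322)),("side",(352,300,380,328))]:
    p,d=capture(n);a=cv2.imread(f"pics/{n}0.png").astype(np.float32).sum(2);b=p.astype(np.float32).sum(2)
    x0,y0,x1,y1=box
    A=a[y0:y1,x0:x1];B=b[y0:y1,x0:x1]
    print(n,cv2.phaseCorrelate(A,B),abs(A-B).mean())
    for I in (A,B):
        m=I<75;ys,xs=np.nonzero(m);print(m.sum(),xs.mean()+x0,ys.mean()+y0)
print(read_state()["force"])
E
```

```text
scene ((-0.12535484143087672, 0.4998622286748624), 1.0629672356593756) 15.277244
101 333.03960396039605 308.45544554455444
95 333.14736842105265 308.2421052631579
side ((0.008390325197511928, -0.10689002953566629), 0.9208178499009874) 14.776786
118 366.91525423728814 315.66101694915255
115 366.9478260869565 315.75652173913045
[-0.69405333 -0.06000403  0.12440453]
```

```bash
python3 -c "
from rig import *
print(hand_in())"
```

```text
the job is handed in; nothing more can be done
None
```

The jug now stands in the front bay, and the rack is locked there with the knob fully home. I handed the job in at about 26 s of the 70 s allowed.

I pulled the knob about 24 mm until it hit its stop and stayed out, then turned the rack about 63° clockwise by the bar. I pushed the knob back in until the pin rested on the ring. Then I turned on slowly until the pin found the notch, where the torque fell from about 0.34 to 0.13 N m, roughly 71° from square.

**Locked:** turning a further 1–2° pushed against a firm stop, with the bar starting to slip in the pads. I eased back before letting go.

**Knob home:** in both fixed cameras it matches its starting picture to within about 0.25 pixel, under 0.5 mm. One image-shift check in the scene camera gave 0.5 pixel, about 1 mm. The other checks did not show that shift.

**Jug position:** it is centred about 78 mm from the axis towards the open lip, within a few mm sideways.

**Everything else:** the jug, both spray bottles and the jar are upright. The items around the rack look unmoved in the last pictures, but the brush was out of the last views I checked. At hand-in the gripper was open above the bar, clear of everything.

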